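# Dim a cold-light box to its third click, then open the shutter

## Task

Set the light for the dish: with the fingertips push the round attenuator knob, on top of the white cold-light box with the swan-neck, all the way back to its closed stop, then open it again counting the clicks and leave it resting in the third click. Only once it is dimmed to that step, push the flat shutter paddle back, away from the front of the box, until it clicks open. Push gently, do not grip or lift anything, and leave the dish, the things on the box and all else where they stand.

Things in the scene. Friction and masses are not known exactly. Their poses are not given: they have to be found in the camera images.
- lamp_box: White metal cold-light box, stands firm on rubber feet, 160 mm deep (its x), 240 mm wide (y), flat top 72 mm above the table. Origin: centre of its underside. -x = front (switch, dial), faces the robot; +y = left end with the swan-neck (to y +238, 115 mm high). On the top's front half: attenuator (round knob, right), shutter (flat paddle, left).
- attenuator_knob (a point): Middle of the attenuator's round black knob: upright cylinder, 18 mm diameter, 24 mm high, from 7 to 31 mm above the box top; this point is 19 mm above the top, 91 mm above the table. It slides in a slot along the box's y at box x = -35 mm: closed at box y = -100 mm (right end), fully open at y = -28 mm. Captive.
- attenuator (a joint): Knob travel, m: 0 = closed (right, -y end), grows to the left (+y). A detent holds it in seven clicks 12 mm apart: 0 closed, 0.012 first, 0.024 second, 0.036 third .. 0.072 full. Pushing it out of a click takes up to 5 to 6 N, then the force falls off and past half way it jumps into the next and centres. Stops 1 mm past both ends. Bars mark the clicks. Starts in click 4, 5 or 6.
- shutter_paddle (a point): Middle of the shutter's flat black upright paddle: 6 mm thick along the box's x, 26 mm wide along y, 24 mm high, from 6 to 30 mm above the box top; this point is 18 mm above the top, 90 mm above the table. It slides along the box's x at box y = +72 mm, from x = -30 mm (closed, near the front) to x = -14 mm (open). Captive.
- shutter (a joint): Travel of the shutter paddle, m: 0 = closed (near the front of the box), 0.016 = open (pushed back along the box's +x), stop 1 mm farther. A detent holds it at either end; 4 to 6 N moves it and past half way it jumps on by itself. It starts closed.
- dish: Bystander: round clear culture dish, 59 mm in diameter, 16 mm high, on the table under the light guide's nozzle, 228 mm to the left of the box's middle. Origin: centre of its underside.
- dark_vial: Bystander: small dark brown bottle, 34 mm in diameter, 40 mm high, standing on the rear half of the box's top, behind the attenuator. Origin: centre of its underside.
- coverglass: Bystander: small flat white box, 28 x 28 x 11 mm, lying on the rear half of the box's top, near its middle. Origin: centre of its underside.
- timer: Bystander: small pocket timer, 70 x 32 x 13 mm, on the table at the left. Origin: centre of its underside.
- marker: Bystander: lab marker, 13 x 142 x 14 mm, lying on the table at the right. Origin: centre of its underside.
- oil_bottle: Bystander: small dark bottle with a black cap, 26 mm in diameter, 60 mm high, standing on the table at the right. Origin: centre of its underside.

How it is judged:
On the way, in this order (a step that is already met when the one before it is completed fails the run):
1. the attenuator is pushed back to its closed stop (value of joint attenuator below 0.003 m), for 0.1 s.
2. the attenuator rests in its third click (value of joint attenuator between 0.033 and 0.039 m), for 0.5 s.
3. the shutter is pushed over into its open click (value of joint shutter above 0.013 m), for 0.1 s.
At the end, for the whole second after the job is handed in: The attenuator rests in its third click (joint 0.036, within 2.5 mm), the shutter is open (joint above 0.0135), both at rest; the dish, timer, marker and oil bottle have moved less than 15 mm, the vial and the cover-glass box on the light box less than 20 mm, and the vial stands upright (value of joint attenuator between 0.0335 and 0.0385 m and value of joint shutter above 0.0135 m and distance of each of dish, timer, marker, oil_bottle from where it was at the start of the episode below 0.015 m and distance of each of dark_vial, coverglass from where it was at the start of the episode below 0.02 m and angle between dark_vial's own z axis and vertical below 0.2 rad and velocity of joint each of attenuator, shutter below 0.01 m/s); the robot touches nothing.
It fails at once if the shutter is opened while the attenuator is not in its third click (value of joint shutter above 0.009 m and (value of joint attenuator below 0.031 m or value of joint attenuator above 0.041 m)).
It fails at once if the light box or one of its controls is gripped or rammed (contact force between the fingers and lamp_box above 30 N).
It fails at once if a bystander is knocked, lifted or carried (distance of any of dish, timer, marker, oil_bottle from where it was at the start of the episode above 0.02 m or distance of any of dark_vial, coverglass from where it was at the start of the episode above 0.025 m).
It also fails if it takes over 67 s, if anything falls off the work surface, if the arm or the gripper's body presses on something with over 40 N, if the wrist force passes 120 N, or if a joint passes its speed limit or range.

## Robot

A 6-joint arm with a two-finger parallel gripper is mounted at the origin on a cart in front of the work surface, level with it; the furniture and walls round the work are solid. World frame = base frame: x ahead of the robot, y to its left, z up, the work surface at z = 0. Lengths are in m, angles in rad, forces in N, time in s.
With the tool pointing down it reaches from about 0.375 to 0.9 m from the base axis. Payload 3.1 kg.
Tool frame: the origin (TCP) lies at the very end of the fingers, on their centre line; the grasp point (between the pads) lies 19 mm behind it; z points along the fingers, y is the line along which they close (so a half turn about z gives the same grasp; the last joint's range is limited). The gripper opens to 87 mm and grips with 3 to 60 N. Pads are 19 mm wide; open, the fingers measure 117 mm over their backs; the gripper's body (75 mm by 190 mm) begins 51 mm behind the grasp point.
Start: joints at [-1.407, 0.527, 1.433, -0, 1.181, -0.178], TCP at [0.21, -0.589, 0.223] pointing down, gripper open.
Joint ranges: [-3.08, 3.08], [-0.75, 2.2], [0.22, 2.44], [-1.43, 4.57], [0, 2.65], [-2.85, 2.85]. Speed limits (rad/s): [2.79, 2.79, 3.14, 3.14, 3.14, 3.14].

## Interface

Orientations are given as [roll, pitch, yaw] about the fixed x, y, z axes, in that order (R = Rz(yaw) Ry(pitch) Rx(roll)).
In Python, from rig import env gives the robot as it stands. The module is installed in compiled form; this text tells all that it offers.
- The arm moves only by the shell command python3 -m handwheel 'ROWS'. ROWS is text: rows parted by semicolons, each of 7 numbers parted by spaces: the shift along the tool's x, y, z in cm, then the turn, a rotation vector about the tool's x, y, z in rad, then the opening, from -1 (shut) to 1 (fully open). A call has 1 to 20 rows; each row is the pose to reach, as a shift and turn from the pose commanded when the call began, along the tool's axes at that moment; what a row does not reach only later rows make up. A row lasts 1/12 s, in which the tool goes at most 41.7 mm and 7.16 degrees, less where a joint would pass 70% of its speed; a pose out of reach is approached as far as the arm can. A call with a gripper value outside its range is refused whole. The fingers move at their own pace and stop on an object; the grip force is fixed at half the most. Time passes only in rows, so rows that repeat a pose let the fingers close. It gives the time, the measured TCP pose, the force, the opening and the grip force at its end, in the units of the state.
- env.get_obs(): the state, without advancing time (a new reading comes with each control period).
- env.camera(name): name is "scene" or "top" or "wrist"; returns (picture, depth): 480x640x3 uint8, red, green, blue; 480x640 float32, m along the optical axis (not along the pixel's ray), 0 where there is no reading.
- env.get_calibration(name): a dict with "K" (3x3 intrinsics, pixels), "extrinsics" (4x4, takes a point from camera to world coordinates); the wrist camera has in their place "hand_eye" (4x4, takes a point from camera to tool coordinates, whose origin is the TCP and whose axes are the flange's). Camera axes: x right, y down, z forward; pixel columns grow to the right and rows downward; lengths in m; the calibration is good to about 2 mm. A picture is of the moment at which its call begins: read the wrist's pose just before it. get_calibration takes no time and is no camera call.
- env.sign_off(): hands the job in; it is judged then, once.
The state is a dict: "t": time; "qpos": joint angles; "qvel": joint speeds; "tau": joint torques, N m; "position": TCP position; "ee_rot": TCP orientation; "ft_force": force on the tool from outside, world axes, zero at the start; "wrist_torque": the same for the moment, N m; "gripper_width": finger opening in m; "finger_force": force on a finger pad.
Only numpy, scipy, OpenCV 4.12 (cv2) and the standard library are available. Lean on these libraries where they do the work, as an engineer would, in place of code of your own. Each camera call takes 0.05 s, during which the arm holds its last target. There are 200 camera calls.

## Working session

There is one attempt and no reset: what is moved stays moved. The work goes in short steps, Python scripts to look and compute and a shell command to move; the robot and the scene stay as the last step left them, time stands still between calls to the robot, and variables do not carry over. Pictures are saved under pics/ and viewed, at most 10 in all, crops included, and the job is handed in when it is done.

```bash
mkdir -p pics; cat > look.py <<'E'
import numpy as np,cv2
from rig import env
def snap(n,f):
    im,d=env.camera(n); cv2.imwrite('pics/'+f+'.png',im[:,:,::-1]); np.savez('pics/'+f+'.npz',im=im,d=d); return im,d
def cast(n,u,v,z):
    c=env.get_calibration(n);K=np.array(c['K']);E=np.array(c['extrinsics'])
    r=E[:3,:3]@np.linalg.inv(K)@np.array([u,v,1.]);o=E[:3,3];return o+r*(z-o[2])/r[2]
E
python3 - <<'E'
from look import *
for n in('top','scene'):
    snap(n,n+'1'); print({k:np.round(v,3).tolist() for k,v in env.get_calibration(n).items() if k in('K','extrinsics')})
print(env.get_obs())
E
```

```text
{'K': [[437.754, 0.0, 315.891], [0.0, 437.754, 236.27], [0.0, 0.0, 1.0]], 'extrinsics': [[0.025, -0.998, 0.053, 0.397], [-1.0, -0.025, 0.002, 0.022], [-0.0, -0.053, -0.999, 1.255], [0.0, 0.0, 0.0, 1.0]]}
{'K': [[617.278, 0.0, 321.237], [0.0, 617.278, 247.118], [0.0, 0.0, 1.0]], 'extrinsics': [[-0.861, -0.276, 0.427, -0.235], [-0.508, 0.504, -0.698, 1.156], [-0.022, -0.819, -0.574, 1.036], [0.0, 0.0, 0.0, 1.0]]}
{'t': 0.1, 'qpos': array([-1.40647106e+00,  5.28347570e-01,  1.43379744e+00, -3.38757965e-07,
        1.18139766e+00, -1.78534206e-01]), 'qvel': array([ 3.26784806e-04, -7.55130999e-04, -2.64675566e-03, -1.13035160e-03,
       -1.13353940e-03,  6.93214888e-05]), 'tau': array([-5.10397986e-04, -4.40985382e+01, -1.77150589e+01,  6.34156773e-02,
        5.34085685e-02, -3.59435217e-05]), 'position': array([ 0.21000954, -0.58794864,  0.22167784]), 'ee_rot': array([-3.13967358e+00, -3.45988973e-04,  3.42859270e-01]), 'ft_force': array([-0.29452283,  0.63715721, -1.11794239]), 'wrist_torque': array([ 0.01023935, -0.00068428,  0.02017885]), 'finger_force': 0.0, 'gripper_width': 0.08708453294052433}
```

View pics/top1.png

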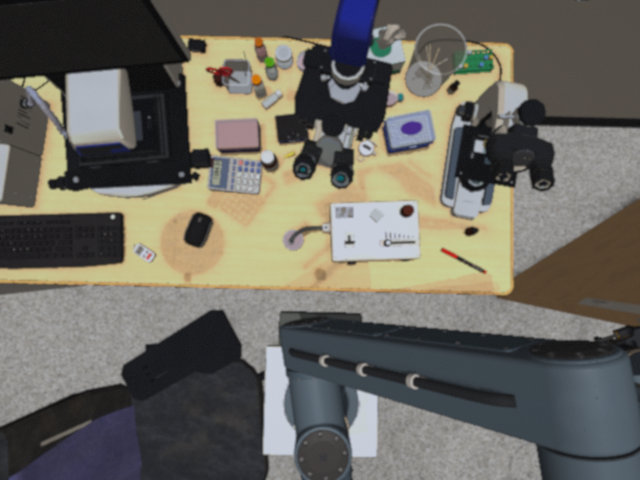

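View pics/scene1.png

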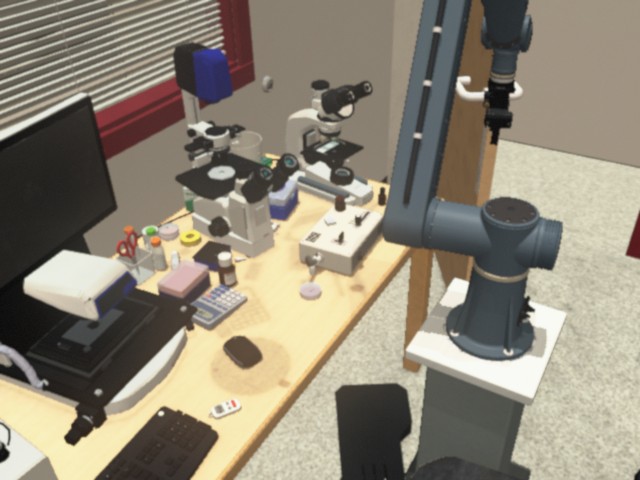

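The top view shows the box at about (331..420, 202..261), with the knob near (388,242), the paddle near (349,241), the vial at (407,211), the cover-glass box at (376,215), the marker at (463,260), the oil bottle at (470,231) and the dish at (293,240). The scene view agrees.

```bash
python3 - <<'E'
from look import *
D=np.load('pics/top1.npz');im=D['im'];d=D['d']
c=cv2.resize(im[190:280,280:490],None,fx=3.8,fy=3.8,interpolation=cv2.INTER_CUBIC);cv2.imwrite('pics/crop.png',c[:,:,::-1])
hsv=cv2.cvtColor(im,cv2.COLOR_RGB2HSV)
m=((hsv[:,:,1]<50)&(hsv[:,:,2]>130)).astype(np.uint8);m[:195]=0;m[270:]=0;m[:,:325]=0;m[:,430:]=0
m=cv2.morphologyEx(m,cv2.MORPH_CLOSE,np.ones((5,5)))
cs=max(cv2.findContours(m,0,2)[0],key=cv2.contourArea);r=cv2.minAreaRect(cs);print(r)
P=[cast('top',*p,0.072)for p in cv2.boxPoints(r)];print(np.round(P,4))
print('mid',np.mean(P,0)); print('knob',cast('top',388,242,.103),'pad',cast('top',349,241,.102))
E
```

```text
((372.1593017578125, 230.4586181640625), (59.033790588378906, 94.2970199584961), 87.95458984375)
[[ 0.5526  0.004   0.072 ]
 [ 0.5681 -0.2519  0.072 ]
 [ 0.4081 -0.2595  0.072 ]
 [ 0.3927 -0.0055  0.072 ]]
mid [ 0.48037856 -0.12820272  0.072     ]
knob [ 0.44849656 -0.1665024   0.103     ] pad [ 0.44864812 -0.06386552  0.102     ]
```

View pics/crop.png

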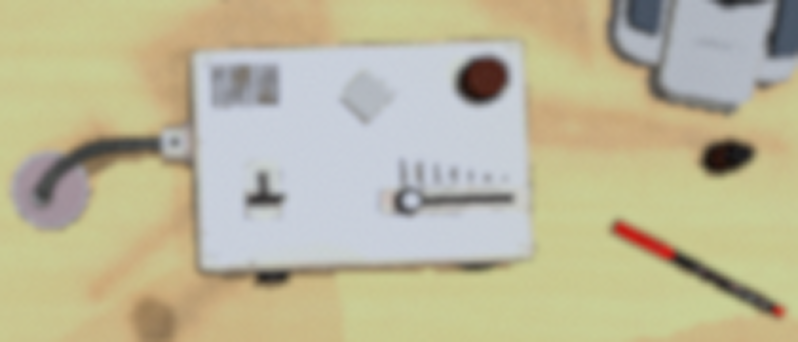

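```bash
cat >> look.py <<'E'
from scipy.spatial.transform import Rotation as Ro
def go(p,yaw):
    o=env.get_obs();R=Ro.from_euler('xyz',o['ee_rot']);T=Ro.from_euler('xyz',[np.pi,0,yaw])
    print('shift cm',np.round(R.inv().apply(np.array(p)-o['position'])*100,2),'rot',np.round((R.inv()*T).as_rotvec(),3),'t',o['t'])
E
python3 - <<'E'
from look import *
print(np.round(env.get_calibration('wrist')['hand_eye'],3).tolist())
go([.40,-.14,.27],.06)
px=np.array([[193,52],[523,41],[533,258],[200,271],[425,202],[513,198]])/3.8+[280,190]
for p in px: print(np.round(cast('top',*p,.072),4))
print(cast('top',410/3.8+280,200/3.8+190,.103),cast('top',265/3.8+280,198/3.8+190,.102))
E
```

```text
[[0.0, -0.969, -0.248, 0.068], [1.0, 0.001, -0.0, -0.001], [0.0, -0.248, 0.969, -0.163], [0.0, 0.0, 0.0, 1.0]]
shift cm [ 32.95 -35.81  -4.75] rot [-0.002 -0.     0.283] t 0.1
[ 0.5502 -0.0145  0.072 ]
[ 0.5639 -0.2503  0.072 ]
[ 0.4091 -0.2593  0.072 ]
[ 0.3941 -0.0231  0.072 ]
[ 0.447 -0.182  0.072]
[ 0.4514 -0.2446  0.072 ]
[ 0.44682579 -0.1662517   0.103     ] [ 0.44578121 -0.0658668   0.102     ]
```

```bash
python3 -m handwheel '2.8 -3 -0.4 0 0 0.02 -1; 5.6 -6 -0.8 0 0 0.05 -1; 8.4 -9 -1.2 0 0 0.07 -1; 11.2 -12 -1.6 0 0 0.09 -1; 14 -15 -2 0 0 0.12 -1; 16.8 -18 -2.4 0 0 0.14 -1; 19.6 -21 -2.8 0 0 0.17 -1; 22.4 -24 -3.2 0 0 0.19 -1; 25.2 -27 -3.6 0 0 0.21 -1; 28 -30 -4 0 0 0.24 -1; 30.8 -33 -4.4 0 0 0.26 -1; 33 -35.8 -4.7 0 0 0.283 -1; 35 -36.5 -4.7 0 0 0.283 -1; 36 -37 -4.7 0 0 0.283 -1; 36 -37 -4.7 0 0 0.283 -1; 36 -37 -4.7 0 0 0.283 -1; 36 -37 -4.7 0 0 0.283 -1; 36 -37 -4.7 0 0 0.283 -1'
python3 - <<'E'
from look import *
o=env.get_obs();print(o['position'],o['ee_rot'],o['gripper_width'],o['ft_force'])
snap('wrist','w1');np.savez('pics/w1p.npz',p=o['position'],r=o['ee_rot'])
E
```

```text
t: 1.6
position: [0.4241, -0.1198, 0.2693]
ee_rot: [-3.141, 0.001, 0.058]
ft_force: [-0.9, -0.2, -0.5]
gripper_width: 0.0003
finger_force: 0.0
[ 0.42409186 -0.11979056  0.26929276] [-3.14131627e+00  9.09853697e-04  5.83251020e-02] 0.00028325666458544794 [-0.90067656 -0.22336924 -0.46149286]
```

View pics/w1.png

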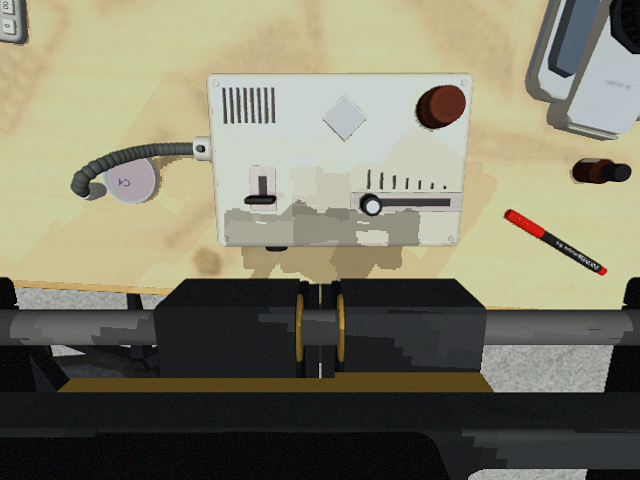

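The wrist view shows the box top corners at (208,74), (471,74), (457,246) and (218,245). The knob top is at (371,206), under the leftmost and tallest bar (369), so it is in click 6. The paddle top is at (260,199), and the vial and cover-glass box are clear behind.

```bash
cat >> look.py <<'E'
def wcast(f,u,v,z):
    a=np.load('pics/'+f+'p.npz');c=env.get_calibration('wrist');K=np.array(c['K']);H=np.array(c['hand_eye']);T=np.eye(4)
    T[:3,:3]=Ro.from_euler('xyz',a['r']).as_matrix();T[:3,3]=a['p'];E=T@H
    r=E[:3,:3]@np.linalg.inv(K)@np.array([u,v,1.]);o=E[:3,3];return o+r*(z-o[2])/r[2]
E
python3 - <<'E'
from look import *
P=np.array([wcast('w1',*p,.072)for p in[(208,74),(471,74),(457,246),(218,245)]]);print(np.round(P,4))
c=P.mean(0);e=P[0]-P[1]+P[3]-P[2];yaw=np.arctan2(-e[0],e[1]);print('centre',c,'yaw',yaw)
R=np.array([[np.cos(yaw),-np.sin(yaw)],[np.sin(yaw),np.cos(yaw)]])
for n,u,v,z in[('knob',371,205,.103),('pad',260,199,.102),('bar6',369,179,.072),('bar0',445,187,.072),('vialtop',447,103,.112),('cg',344,117,.083)]:
    w=wcast('w1',u,v,z);print(n,np.round(w,4),'local',np.round(R.T@(w-c)[:2],4))
for n,l in[('kstart',(-.035,.005)),('kclosed',(-.035,-.076)),('right',(-.035,-.135)),('third',(-.035,-.089)),('shut',(-.06,.072))]:
    w=c[:2]+R@np.array(l);print(n,np.round(w,4))
go(list(c[:2]+R@np.array([-.035,.008]))+[.13],yaw)
E
```

```text
[[ 0.5524 -0.0124  0.072 ]
 [ 0.566  -0.2443  0.072 ]
 [ 0.4098 -0.2553  0.072 ]
 [ 0.397  -0.0198  0.072 ]]
centre [ 0.48131496 -0.13294942  0.072     ] yaw 0.05657945825759519
knob [ 0.4493 -0.1624  0.103 ] local [-0.0337 -0.0276]
pad [ 0.4487 -0.0649  0.102 ] local [-0.0287  0.0698]
bar6 [ 0.4697 -0.1627  0.072 ] local [-0.0133 -0.029 ]
bar0 [ 0.4665 -0.2353  0.072 ] local [-0.0206 -0.1014]
vialtop [ 0.5355 -0.2142  0.112 ] local [ 0.0495 -0.0842]
cg [ 0.5226 -0.1344  0.083 ] local [ 0.0411 -0.0038]
kstart [ 0.4461 -0.1299]
kclosed [ 0.4507 -0.2108]
right [ 0.454  -0.2697]
third [ 0.4514 -0.2238]
shut [ 0.4173 -0.0645]
shift cm [ 2.14  0.83 13.94] rot [-0.     0.001  0.002] t 1.65
```

```bash
python3 -m handwheel '0.8 0.1 3 0 0 0 -1; 1.6 0.3 6 0 0 0 -1; 2.1 0.4 9 0 0 0 -1; 2.1 0.4 12 0 0 0 -1; 2.1 0.4 14 0 0 0 -1; 2.1 0.4 15.5 0 0 0 -1; 2.1 0.4 17 0 0 0 -1; 2.1 0.4 18 0 0 0 -1; 2.1 0.4 18.4 0 0 0 -1; 2.1 0.4 18.4 0 0 0 -1; 2.1 0.4 18.4 0 0 0 -1'
cat > st.py <<'E'
from look import *
o=env.get_obs();yaw=.0566;c=np.array([.4813,-.1329])
R=np.array([[np.cos(yaw),-np.sin(yaw)],[np.sin(yaw),np.cos(yaw)]])
print('local mm',np.round(R.T@(o['position'][:2]-c)*1000,1),'z',round(o['position'][2]*1000,1),'F local',np.round(R.T@o['ft_force'][:2],2),'t',o['t'])
E
python3 st.py
```

```text
t: 2.57
position: [0.446, -0.1225, 0.0857]
ee_rot: [3.141, -0.0, 0.059]
ft_force: [-0.1, 0.4, 0.7]
gripper_width: 0.0004
finger_force: 0.0
local mm [-34.6  12.4] z 85.7 F local [-0.08  0.4 ] t 2.5667
```

```bash
python3 -m handwheel '0 0.4 0 0 0 0 -1; 0 0.8 0 0 0 0 -1; 0 1.2 0 0 0 0 -1; 0 1.6 0 0 0 0 -1; 0 2 0 0 0 0 -1; 0 2.4 0 0 0 0 -1; 0 2.8 0 0 0 0 -1; 0 3.2 0 0 0 0 -1; 0 3.6 0 0 0 0 -1; 0 4 0 0 0 0 -1; 0 4.4 0 0 0 0 -1; 0 4.8 0 0 0 0 -1; 0 5.2 0 0 0 0 -1; 0 5.6 0 0 0 0 -1; 0 6 0 0 0 0 -1; 0 6.4 0 0 0 0 -1; 0 6.8 0 0 0 0 -1; 0 7.2 0 0 0 0 -1; 0 7.6 0 0 0 0 -1; 0 7.6 0 0 0 0 -1'
python3 st.py
python3 - <<'E'
from look import *
o=env.get_obs()
im,d=snap('wrist','w2');np.savez('pics/w2p.npz',p=o['position'],r=o['ee_rot'])
E
```

```text
t: 4.23
position: [0.4505, -0.1981, 0.0855]
ee_rot: [-3.141, 0.0, 0.059]
ft_force: [1.0, 4.2, 1.0]
gripper_width: 0.0005
finger_force: 1.8
local mm [-34.5 -63.4] z 85.5 F local [1.25 4.17] t 4.2333
```

View pics/w2.png

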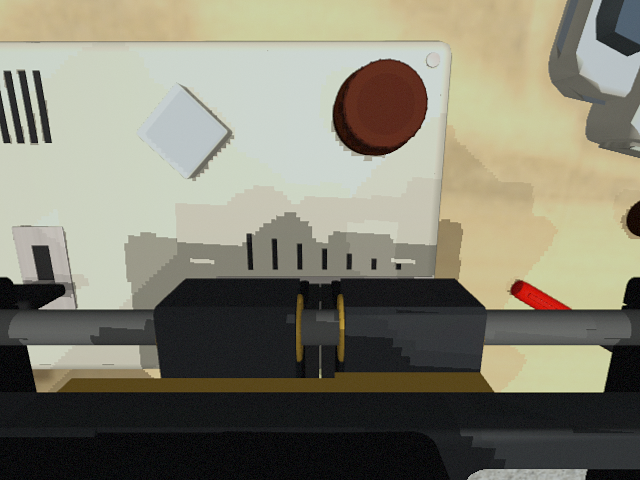

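```bash
for i in 1; do python3 -m handwheel '0 0.2 0 0 0 0 -1; 0 0.3 0 0 0 0 -1; 0 0.3 0 0 0 0 -1'; python3 st.py; done; python3 -m handwheel '0 0.2 0 0 0 0 -1; 0 0.3 0 0 0 0 -1; 0 0.3 0 0 0 0 -1'; python3 st.py;python3 -m handwheel '0 0.2 0 0 0 0 -1; 0 0.3 0 0 0 0 -1; 0 0.3 0 0 0 0 -1'; python3 st.py;python3 -m handwheel '0 0.2 0 0 0 0 -1; 0 0.3 0 0 0 0 -1; 0 0.3 0 0 0 0 -1'; python3 st.py
```

```text
t: 4.53
position: [0.451, -0.2016, 0.0856]
ee_rot: [3.14, -0.0, 0.061]
ft_force: [0.1, 0.0, 0.4]
gripper_width: 0.0007
finger_force: 0.0
local mm [-34.2 -66.9] z 85.6 F local [0.12 0.04] t 4.5333
t: 4.78
position: [0.4511, -0.2044, 0.0856]
ee_rot: [3.141, -0.0, 0.06]
ft_force: [-0.2, -0.4, -0.0]
gripper_width: 0.0003
finger_force: 0.0
local mm [-34.2 -69.7] z 85.6 F local [-0.26 -0.36] t 4.7833
t: 5.03
position: [0.4509, -0.2067, 0.0855]
ee_rot: [-3.141, 0.0, 0.059]
ft_force: [-0.2, 0.8, 0.6]
gripper_width: 0.0005
finger_force: 0.4
local mm [-34.5 -72. ] z 85.5 F local [-0.13  0.79] t 5.0333
t: 5.28
position: [0.451, -0.2089, 0.0855]
ee_rot: [-3.14, 0.0, 0.059]
ft_force: [1.6, 4.9, 1.5]
gripper_width: 0.0005
finger_force: 2.2
local mm [-34.5 -74.2] z 85.5 F local [1.9  4.77] t 5.2833
```

```bash
python3 -m handwheel '0 0.1 0 0 0 0 -1; 0 0.2 0 0 0 0 -1; 0 0.2 0 0 0 0 -1'; python3 st.py; python3 -m handwheel '0 0.1 0 0 0 0 -1; 0 0.2 0 0 0 0 -1; 0 0.2 0 0 0 0 -1'; python3 st.py
```

```text
t: 5.53
position: [0.4512, -0.2115, 0.0855]
ee_rot: [-3.141, 0.0, 0.06]
ft_force: [-0.8, 2.1, 1.5]
gripper_width: 0.0008
finger_force: 1.2
local mm [-34.5 -76.8] z 85.5 F local [-0.64  2.16] t 5.5333
t: 5.78
position: [0.452, -0.2149, 0.0857]
ee_rot: [3.14, -0.001, 0.06]
ft_force: [-1.3, 0.3, 0.2]
gripper_width: 0.0007
finger_force: 0.0
local mm [-33.9 -80.2] z 85.7 F local [-1.3   0.38] t 5.7833
```

```bash
python3 -m handwheel '0 0.2 0 0 0 0 -1; 0 0.3 0 0 0 0 -1; 0 0.3 0 0 0 0 -1'; python3 st.py; python3 -m handwheel '0 0.1 0 0 0 0 -1; 0 0.2 0 0 0 0 -1; 0 0.2 0 0 0 0 -1'; python3 st.py; python3 -m handwheel '0 0.1 0 0 0 0 -1; 0 0.2 0 0 0 0 -1; 0 0.2 0 0 0 0 -1'; python3 st.py
```

```text
t: 6.03
position: [0.4519, -0.2174, 0.0856]
ee_rot: [3.141, -0.0, 0.06]
ft_force: [-0.5, 0.3, 0.1]
gripper_width: 0.0002
finger_force: 0.0
local mm [-34.2 -82.7] z 85.6 F local [-0.5   0.32] t 6.0333
t: 6.28
position: [0.4517, -0.2187, 0.0855]
ee_rot: [-3.141, 0.0, 0.06]
ft_force: [0.1, 0.0, 0.5]
gripper_width: 0.0007
finger_force: 0.3
local mm [-34.4 -84. ] z 85.5 F local [0.12 0.04] t 6.2833
t: 6.53
position: [0.4517, -0.2193, 0.0855]
ee_rot: [-3.139, 0.0, 0.059]
ft_force: [1.1, 5.8, 1.4]
gripper_width: 0.0002
finger_force: 2.4
local mm [-34.5 -84.6] z 85.5 F local [1.41 5.68] t 6.5333
```

```bash
python3 -m handwheel '0 0.1 0 0 0 0 -1; 0 0.2 0 0 0 0 -1; 0 0.2 0 0 0 0 -1'; python3 st.py; python3 -m handwheel '0 -0.8 0 0 0 0 -1; 0 -1.5 0 0 0 0 -1;0 -1.5 0 0 0 0 -1;0 -1.5 -2 0 0 0 -1;0 -1.5 -4.5 0 0 0 -1; 0 -1.5 -7.5 0 0 0 -1; 0 -1.5 -11 0 0 0 -1; 0 -1.5 -14 0 0 0 -1; -1 -1.5 -16 0 0 0 -1;  -2 -1.5 -18 0 0 0 -1;  -2 -1.5 -18 0 0 0 -1; -2 -1.5 -18 0 0 0 -1; -2 -1.5 -18 0 0 0 -1'
python3 - <<'E'
from look import *
o=env.get_obs()
im,d=snap('wrist','w3');np.savez('pics/w3p.npz',p=o['position'],r=o['ee_rot'])
E
```

```text
t: 6.78
position: [0.4516, -0.2195, 0.0855]
ee_rot: [-3.136, 0.001, 0.058]
ft_force: [3.8, 10.7, 3.4]
gripper_width: 0.0004
finger_force: 4.9
local mm [-34.6 -84.8] z 85.5 F local [ 4.37 10.5 ] t 6.7833
t: 7.87
position: [0.4309, -0.2089, 0.2649]
ee_rot: [-3.141, 0.001, 0.059]
ft_force: [-0.1, 0.6, 0.1]
gripper_width: 0.0006
finger_force: 0.0
```

View pics/w3.png

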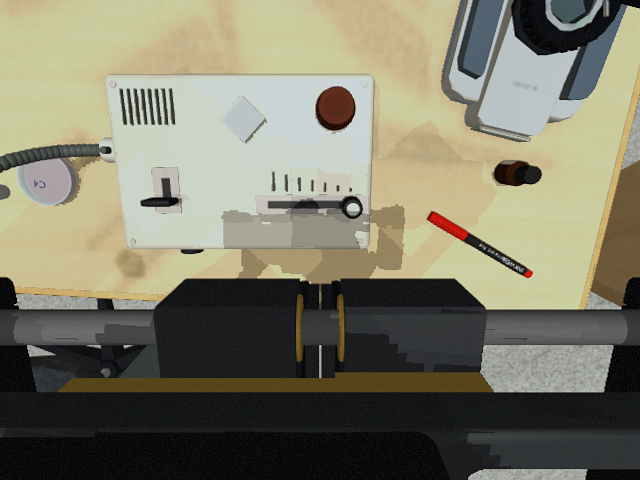

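The knob top is at (351,207), at the right end of the slot under the shortest bar, so it is closed. Everything else stands where it did.

```bash
python3 st.py; python3 - <<'E'
from look import *
yaw=.0566;c=np.array([.4813,-.1329]);R=np.array([[np.cos(yaw),-np.sin(yaw)],[np.sin(yaw),np.cos(yaw)]])
go(list(c+R@np.array([-.0345,-.128]))+[.0855],yaw)
E
```

```text
local mm [-54.7 -72.8] z 264.5 F local [-0.6   0.34] t 7.9167
shift cm [ 2.03  5.55 17.89] rot [-0.001  0.001  0.003] t 7.9167
```

```bash
python3 -m handwheel '0.8 2 2 0 0 0 -1; 1.6 4 4 0 0 0 -1; 2 5.5 7 0 0 0 -1; 2 5.5 10 0 0 0 -1; 2 5.5 13 0 0 0 -1; 2 5.5 15 0 0 0 -1; 2 5.5 16.5 0 0 0 -1; 2 5.5 17.5 0 0 0 -1; 2 5.5 17.9 0 0 0 -1; 2 5.5 17.9 0 0 0 -1; 2 5.5 17.9 0 0 0 -1'; python3 st.py
python3 -m handwheel '0 -0.3 0 0 0 0 -1; 0 -0.6 0 0 0 0 -1; 0 -0.9 0 0 0 0 -1; 0 -1.2 0 0 0 0 -1; 0 -1.2 0 0 0 0 -1'; python3 st.py
for i in 1; do :; done
python3 -m handwheel '0 -0.2 0 0 0 0 -1; 0 -0.3 0 0 0 0 -1; 0 -0.3 0 0 0 0 -1'; python3 st.py
python3 -m handwheel '0 -0.2 0 0 0 0 -1; 0 -0.3 0 0 0 0 -1; 0 -0.3 0 0 0 0 -1'; python3 st.py
```

```text
t: 8.83
position: [0.4547, -0.2627, 0.0866]
ee_rot: [3.141, -0.0, 0.06]
ft_force: [-0.8, -0.8, 0.6]
gripper_width: 0.0005
finger_force: 0.0
local mm [ -33.9 -128.1] z 86.6 F local [-0.87 -0.73] t 8.8333
t: 9.25
position: [0.4543, -0.2514, 0.0874]
ee_rot: [3.139, -0.002, 0.061]
ft_force: [-1.4, -4.4, 2.9]
gripper_width: 0.0004
finger_force: 2.0
local mm [ -33.7 -116.8] z 87.4 F local [-1.6  -4.28] t 9.25
t: 9.5
position: [0.4537, -0.2475, 0.0869]
ee_rot: [-3.141, -0.001, 0.059]
ft_force: [0.1, 0.3, 0.2]
gripper_width: 0.0003
finger_force: 0.0
local mm [ -34.  -112.8] z 86.9 F local [0.12 0.32] t 9.5
t: 9.75
position: [0.4528, -0.2435, 0.0862]
ee_rot: [-3.14, 0.001, 0.06]
ft_force: [0.2, 0.1, -0.1]
gripper_width: 0.0002
finger_force: 0.0
local mm [ -34.7 -108.8] z 86.2 F local [0.19 0.09] t 9.75
```

```bash
python3 -m handwheel '0 -0.15 0 0 0 0 -1; 0 -0.3 0 0 0 0 -1; 0 -0.3 0 0 0 0 -1'; python3 st.py|tail -1
python3 -m handwheel '0 -0.2 0 0 0 0 -1; 0 -0.2 0 0 0 0 -1;0 -0.2 0 0 0 0 -1'|tail -1; python3 st.py
python3 -m handwheel '0 -0.2 0 0 0 0 -1; 0 -0.2 0 0 0 0 -1;0 -0.2 0 0 0 0 -1'|tail -1; python3 st.py
```

```text
t: 10.0
position: [0.4531, -0.2416, 0.0864]
ee_rot: [3.141, 0.0, 0.06]
ft_force: [-0.6, -1.3, -1.3]
gripper_width: 0.0004
finger_force: 0.6
local mm [ -34.3 -106.9] z 86.4 F local [-0.66 -1.23] t 10.0
finger_force: 1.7
local mm [ -34.2 -105.5] z 86.5 F local [-0.83 -3.04] t 10.25
finger_force: 2.3
local mm [ -34.2 -103.6] z 86.5 F local [-1.54 -4.01] t 10.5
```

```bash
python3 -m handwheel '0 -0.2 0 0 0 0 -1; 0 -0.2 0 0 0 0 -1;0 -0.2 0 0 0 0 -1'|tail -1; python3 st.py
python3 -m handwheel '0 -0.2 0 0 0 0 -1; 0 -0.2 0 0 0 0 -1;0 -0.2 0 0 0 0 -1'|tail -1; python3 st.py
python3 -m handwheel '0 -0.2 0 0 0 0 -1; 0 -0.2 0 0 0 0 -1;0 -0.2 0 0 0 0 -1'|tail -1; python3 st.py
python3 -m handwheel '0 -0.2 0 0 0 0 -1; 0 -0.2 0 0 0 0 -1;0 -0.2 0 0 0 0 -1'|tail -1; python3 st.py
```

```text
finger_force: 0.0
local mm [-34.5 -99.8] z 86.5 F local [-0.47 -0.49] t 10.75
finger_force: 0.0
local mm [-34.3 -98.4] z 86.6 F local [-0.15  1.31] t 11.0
finger_force: 0.0
local mm [-34.3 -96.7] z 86.5 F local [0.02 0.02] t 11.25
finger_force: 0.3
local mm [-34.1 -95.2] z 86.6 F local [ 0.99 -1.04] t 11.5
```

```bash
python3 -m handwheel '0 -0.2 0 0 0 0 -1; 0 -0.2 0 0 0 0 -1;0 -0.2 0 0 0 0 -1'|tail -1; python3 st.py
python3 -m handwheel '0 -0.2 0 0 0 0 -1; 0 -0.2 0 0 0 0 -1;0 -0.2 0 0 0 0 -1'|tail -1; python3 st.py
python3 -m handwheel '0 -0.15 0 0 0 0 -1; 0 -0.15 0 0 0 0 -1;0 -0.15 0 0 0 0 -1'|tail -1; python3 st.py
```

```text
finger_force: 1.7
local mm [-34.1 -93.7] z 86.6 F local [-0.89 -4.47] t 11.75
finger_force: 2.3
local mm [-34.  -91.7] z 86.7 F local [-0.53 -4.83] t 12.0
finger_force: 0.0
local mm [-34.9 -88.1] z 86.4 F local [-0.55  0.23] t 12.25
```

Third jump felt. Now back off, rise and check.

```bash
python3 -m handwheel '0 0.8 0 0 0 0 -1; 0 1.5 0 0 0 0 -1;0 1.5 -1 0 0 0 -1;0 1.5 -4 0 0 0 -1; 0 1 -7 0 0 0 -1; 0 0 -10 0 0 0 -1; -0.5 -2 -14 0 0 0 -1;  -1 -4 -18 0 0 0 -1; -2 -7 -18 0 0 0 -1;  -2 -9 -18 0 0 0 -1; -2 -9 -18 0 0 0 -1; -2 -9 -18 0 0 0 -1; -2 -9 -18 0 0 0 -1'; python3 st.py
python3 - <<'E'
from look import *
o=env.get_obs()
im,d=snap('wrist','w4');np.savez('pics/w4p.npz',p=o['position'],r=o['ee_rot'])
E
```

```text
t: 13.33
position: [0.4271, -0.1361, 0.267]
ee_rot: [3.141, -0.001, 0.06]
ft_force: [0.2, -0.1, 0.2]
gripper_width: 0.0003
finger_force: 0.0
local mm [-54.3  -0.2] z 267.0 F local [ 0.2  -0.08] t 13.3333
```

View pics/w4.png

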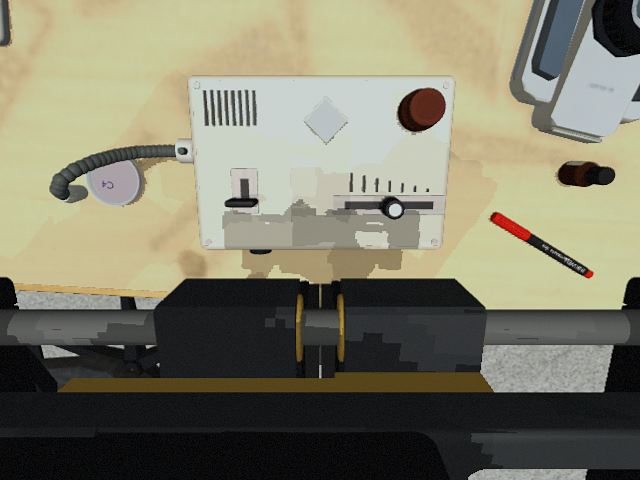

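The knob top is at (395,208), which parallax-corrects to u≈389, the middle bar (390), so it rests in click 3. The paddle top is at (240,202), still closed.

```bash
python3 -m handwheel '-0.3 -2.5 2 0 0 0 -1; -0.5 -5 4 0 0 0 -1; -0.8 -7.1 7 0 0 0 -1; -0.8 -7.1 10 0 0 0 -1; -0.8 -7.1 13 0 0 0 -1; -0.8 -7.1 15 0 0 0 -1; -0.8 -7.1 16.5 0 0 0 -1; -0.8 -7.1 17.5 0 0 0 -1; -0.8 -7.1 18 0 0 0 -1; -0.8 -7.1 18 0 0 0 -1; -0.8 -7.1 18 0 0 0 -1'; python3 st.py
python3 -m handwheel '0.3 0 0 0 0 0 -1; 0.6 0 0 0 0 0 -1; 0.9 0 0 0 0 0 -1; 1.2 0 0 0 0 0 -1; 1.2 0 0 0 0 0 -1'|tail -1; python3 st.py
python3 -m handwheel '0.2 0 0 0 0 0 -1; 0.4 0 0 0 0 0 -1; 0.4 0 0 0 0 0 -1'|tail -1; python3 st.py
python3 -m handwheel '0.2 0 0 0 0 0 -1; 0.4 0 0 0 0 0 -1; 0.4 0 0 0 0 0 -1'|tail -1; python3 st.py
```

```text
t: 14.3
position: [0.4149, -0.0658, 0.0863]
ee_rot: [-3.141, 0.0, 0.059]
ft_force: [0.3, 0.1, 0.2]
gripper_width: 0.0008
finger_force: 0.0
local mm [-62.5  70.8] z 86.3 F local [0.31 0.04] t 14.3
finger_force: 0.0
local mm [-49.5  71.1] z 87.0 F local [-0.43 -0.42] t 14.7167
finger_force: 0.0
local mm [-46.3  71.4] z 86.6 F local [-1.04 -0.24] t 14.9667
finger_force: 0.7
local mm [-43.1  71.7] z 86.5 F local [-1.72 -0.45] t 15.2167
```

```bash
python3 -m handwheel '0.2 0 0 0 0 0 -1; 0.4 0 0 0 0 0 -1; 0.4 0 0 0 0 0 -1'|tail -1; python3 st.py
python3 -m handwheel '0.2 0 0 0 0 0 -1; 0.4 0 0 0 0 0 -1; 0.4 0 0 0 0 0 -1'|tail -1; python3 st.py
python3 -m handwheel '0.2 0 0 0 0 0 -1; 0.2 0 0 0 0 0 -1; 0.2 0 0 0 0 0 -1'|tail -1; python3 st.py
```

```text
finger_force: 2.0
local mm [-39.8  71.8] z 86.4 F local [-3.99 -1.19] t 15.4667
finger_force: 0.0
local mm [-33.  71.] z 86.7 F local [-0.42 -0.24] t 15.7167
finger_force: 0.0
local mm [-32.   71.3] z 86.7 F local [-0.32 -0.87] t 15.9667
```

Shutter jumped over. Back off, rise and look.

```bash
python3 -m handwheel '-0.8 0 0 0 0 0 -1; -1.8 0 0 0 0 0 -1;-2.2 0 0 0 0 0 -1;-2.2 0 -2 0 0 0 -1;-2.2 0 -5 0 0 0 -1; -2.2 1 -8 0 0 0 -1; -2.2 3 -11 0 0 0 -1; -2.2 5 -14 0 0 0 -1;  -2.2 7 -18 0 0 0 -1; -2.2 7 -18 0 0 0 -1; -2.2 7 -18 0 0 0 -1; -2.2 7 -18 0 0 0 -1'; python3 st.py
python3 - <<'E'
from look import *
snap('wrist','w5')
E
```

```text
t: 16.97
position: [0.4254, -0.1339, 0.2659]
ee_rot: [-3.14, 0.001, 0.059]
ft_force: [-0.1, -0.5, 0.4]
gripper_width: 0.0008
finger_force: 0.0
local mm [-55.9   2.2] z 265.9 F local [-0.12 -0.54] t 16.9667
```

View pics/w5.png

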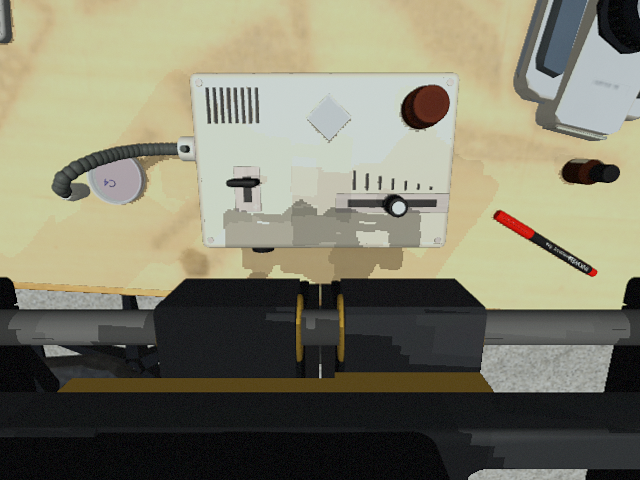

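The paddle is now at the rear of its slot (242,182), the knob is still in click 3 (398,206), and the bystanders have not moved. Handing in.

```bash
python3 -c "
from rig import env
print(env.sign_off())"
```

```text
the job is handed in; nothing more can be done
None
```

The job is handed in: I pushed the attenuator to its closed stop, opened it to the third click, then pushed the shutter open; the last wrist picture shows both in place and nothing else moved, but sign-off returned no verdict.

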